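# Uncover a drum of a twin-spindle sander and take off its cap

## Robot

A 7-joint arm with a two-finger parallel gripper is mounted at the origin on a cart in front of the work surface, level with it; the furniture and walls round the work are solid. World frame = base frame: x ahead of the robot, y to its left, z up, the work surface at z = 0. Lengths are in m, angles in rad, forces in N, time in s.
With the tool pointing down it reaches from about 0.375 to 0.925 m from the base axis. Payload 3.1 kg.
Tool frame: the origin (TCP) lies at the very end of the fingers, on their centre line; the grasp point (between the pads) lies 19 mm behind it (env.tcp_to_grasp is the y of the grasp point in the tool frame, in m); y points along the fingers, z is the direction in which the jaws open and shut, and the axes are right-handed (so a half turn about y gives the same grasp; the last joint's range is limited). The gripper opens to 85 mm and grips with 20 to 120 N. Pads are 22 mm wide; open, the fingers measure 114 mm over their backs; the gripper's body (76 mm by 85 mm) begins 54 mm behind the grasp point. The pads swing forward as they close: fully open they stand 13 mm farther back than shut.
Start: joints at [-1.216, 0.383, 0.044, 1.598, -0.018, 1.161, -0.05], TCP at [0.284, 0.585, 0.231] pointing down, gripper open.
Joint ranges: [-2.61, 2.61], [-0.41, 2.15], [-1.48, 1.57], [0, 2.5], [-1.57, 4.71], [0.05, 1.97], [-2.85, 2.85]. Speed limits (rad/s): [2.79, 2.79, 3.14, 3.14, 3.14, 3.14, 3.14].

## Interface

Orientations are given as a unit quaternion [w, x, y, z].
In Python, from workcell import readout, read_camera, env gives the robot as it stands.
- The arm moves only by the tool arm_command, never from a script. Its argument "targets" is a list of rows, each a list of 5 numbers: the shift along the tool's x, y, z in cm, then the turn about the tool's y in degrees, then the finger opening in cm, from 0 to 8.54. A call has 1 to 20 rows; each row is the pose to reach, as a shift and turn from the pose commanded when the call began, along the tool's axes at that moment; what a row does not reach only later rows make up. A row lasts 1/8 s, in which the tool goes at most 62.5 mm and 10.7 degrees, less where a joint would pass 70% of its speed; a pose out of reach is approached as far as the arm can. A call with a gripper value outside its range is refused whole. The fingers move at their own pace and stop on an object; "grip_force" is the grip in N (left out, the last holds). Time passes only in rows, so rows that repeat a pose let the fingers close. It gives the time, the measured TCP pose, the force and the opening at its end, in the units of the state.
- readout.observe(): the state, without advancing time (a new reading comes with each control period).
- read_camera(name): name is "scene" or "top" or "wrist"; returns a dict with "image" (400x640x3 uint8, blue, green, red), "intrinsics" (3x3 intrinsics, pixels), "T" (4x4, takes a point from camera to world coordinates). Camera axes: x right, y up, looking along -z (the intrinsics and any distortion apply to the point x, -y, -z); pixel columns grow to the right and rows downward; lengths in m; the calibration is good to about 2 mm. A picture is of the moment at which its call begins. There is no depth.
- env.hand_in(): hands the job in, once; it reports no verdict.
The state is a dict: "time_s": time; "qpos": joint angles; "joint_vel": joint speeds; "tau": joint torques, N m; "position": TCP position; "tcp_rot": TCP orientation; "contact_force": force on the tool from outside, world axes, zero at the start; "ft_torque": the same for the moment, N m; "finger_gap": finger opening in m.
Only numpy, scipy, OpenCV 4.12 (cv2) and the standard library are available. Lean on these libraries where they do the work, as an engineer would, in place of code of your own. Each camera call takes 0.05 s, during which the arm holds its last target. There are 200 camera calls.

## Task

The drum on the left of the little twin-spindle sander, the one under the guard, is worn and due to be changed: flip the guard's cam lever up to free the guard, slide the guard all the way across over the other drum, then unscrew the cap of the uncovered drum and lift it off. The spindles run in contrary directions, so one cap has a right-hand and the other a left-hand thread and nothing shows which: if it does not turn one way, try the other. Finish holding the cap in the gripper about 10 cm above its seat, keeping hold of it; leave the other drum's cap and the loose things on the bench alone.

Things in the scene. Friction and masses are not known exactly. Their poses are not given: they have to be found in the camera images.
- sander: grey benchtop twin-spindle sander, fixed; steel table 190 x 310 mm, its top 80 mm above the bench. Origin on the bench under the table's middle; x points to the back (away from the robot), y left along the row of drums, z up. Spindles at x = -0.040, y = +0.075 and -0.075. The guard's rail runs along y at x = +0.060, its top 14 mm above the table.
- guard (a joint): slide of the guard (m): 0 = cover centred over the left drum (sander y = +0.075); grows as it slides right (sander -y); 0.150 = centred over the right drum; end stop at 0.152. Starts between 0 and 0.002. Held fast (2 to 3 mm of play) until the cam lever is raised; then about 3 N moves it and it stays where it is left.
- guard_knob (a point): middle of the upright black knob on top of the guard's cover, above the cover's centre. The knob is 26 mm wide here; its top is 10 mm higher, the cover's top face 17 mm lower. The cover is a steel disc 72 mm across, its underside 12 mm above the cap below; a bracket 44 mm wide runs 80 mm back from it and down to the carriage on the rail. Axes as the sander's.
- cam_lever (a joint): turn of the guard's cam lever (rad): 0 = lying level, pointing to the back (sander +x), guard locked; grows as its end is lifted up and over towards the robot; 1.45 = stop, almost upright. Its cam draws a tongue out of a notch in the rail: the guard is free from about 0.95. It takes 3 to 4 N at the grip and stays where it is left.
- lever_axle (a point): middle of the cam lever's axle on the guard's carriage, at sander x = +0.070 and 123 mm above the bench; the axle lies along the sander's y. It travels with the guard. The bracket's upright plate stands 28 mm in front of it and is 177 mm high above the bench.
- lever_grip (a point): point on the cam lever's round black grip, 60 mm out from the axle; the grip is 15 mm thick here and reaches 17 mm further out. At the start 126 mm above the bench, free beside and below (it overhangs the table's back edge). It swings with the lever about the axle.
- spindle_1: one of the two spindles with its brown sanding drum, 56 mm across; it does not turn. Whether it is the left or the right one varies. Origin on its axis at table height (80 mm above the bench), z up; the cap's seat is 47 mm above the origin, and the threaded nose inside the cap is 39 mm across and ends 22 mm above the seat.
- spindle_2: the other spindle, alike in all but the hand of its thread; see spindle_1.
- cap_1: black ribbed screw cap on spindle_1: 54 mm across, 30 mm tall, about 0.12 kg, loose. Origin at the centre of its underside, z up; its x axis starts in line with its spindle's. It turns lightly in its loosening direction (anticlockwise or clockwise), is clear after 55 to 75 degrees (stop at 78) and lifts straight off; it need not rise while turned. The other way it stops dead after 3 degrees.
- cap_2: the cap on spindle_2, alike in all but the hand of its thread (the reverse of cap_1's); see cap_1.
- spare_sleeve: bystander: brown spare sanding sleeve, a tube 56 mm across and 40 mm tall standing on the bench in front of the sander. Origin at the centre of its underside.
- sanding_block: bystander: cork sanding block 60 x 110 x 24 mm lying on the bench to the left of the sander. Origin at the centre of its underside.

How it is judged:
On the way, in this order (a step that is already met when the one before it is completed fails the run):
1. the cam lever is flipped up, freeing the guard (value of joint cam_lever above 1 rad), for 0.1 s.
2. the guard is slid across, over the other drum (value of joint guard above 0.12 m), for 0.1 s.
3. the cap of the uncovered drum is turned clear of its thread while still down on the drum (((y of spindle_1 in the frame of sander above 0 m and angle between the x axis of cap_1 and the x axis of spindle_1, either way round above 0.8 rad and z of cap_1 in the frame of spindle_1 below 0.065 m) or (y of spindle_2 in the frame of sander above 0 m and angle between the x axis of cap_2 and the x axis of spindle_2, either way round above 0.8 rad and z of cap_2 in the frame of spindle_2 below 0.065 m))), for 0.05 s.
At the end, for the whole second after the job is handed in: The cap of the left drum is held still in the fingers, its underside more than 50 mm above its seat, and touches nothing else; the guard is slid more than 0.12 m to the right; the other drum's cap is still screwed home (within 5 mm and 0.3 rad) (value of joint guard above 0.12 m and ((y of spindle_1 in the frame of sander above 0 m and z of cap_1 in the frame of spindle_1 above 0.097 m and contact force between cap_1 and the fingers above 1 N and contact force between cap_1 and spindle_1 below 0.2 N and contact force between cap_1 and sander below 0.2 N and contact force between cap_1 and spindle_2 below 0.2 N and contact force between cap_1 and cap_2 below 0.2 N and linear speed of cap_1 below 0.03 m/s and horizontal distance between cap_2 and spindle_2 below 0.005 m and z of cap_2 in the frame of spindle_2 below 0.053 m and angle between the x axis of cap_2 and the x axis of spindle_2, either way round below 0.3 rad) or (y of spindle_2 in the frame of sander above 0 m and z of cap_2 in the frame of spindle_2 above 0.097 m and contact force between cap_2 and the fingers above 1 N and contact force between cap_2 and spindle_2 below 0.2 N and contact force between cap_2 and sander below 0.2 N and contact force between cap_2 and spindle_1 below 0.2 N and contact force between cap_2 and cap_1 below 0.2 N and linear speed of cap_2 below 0.03 m/s and horizontal distance between cap_1 and spindle_1 below 0.005 m and z of cap_1 in the frame of spindle_1 below 0.053 m and angle between the x axis of cap_1 and the x axis of spindle_1, either way round below 0.3 rad))); the arm keeps its last pose, push and grip.
It fails at once if the other drum's cap was unscrewed or moved ((y of spindle_1 in the frame of sander above 0 m and (distance of cap_2 from where it was at the start of the episode above 0.015 m or angle between the x axis of cap_2 and the x axis of spindle_2, either way round above 0.4 rad)) or (y of spindle_2 in the frame of sander above 0 m and (distance of cap_1 from where it was at the start of the episode above 0.015 m or angle between the x axis of cap_1 and the x axis of spindle_1, either way round above 0.4 rad))).
It fails at once if the spare sleeve was pushed away (distance of spare_sleeve from where it was at the start of the episode above 0.03 m).
It fails at once if the sanding block was pushed away (distance of sanding_block from where it was at the start of the episode above 0.03 m).
It also fails if it takes over 59 s, if anything falls off the work surface, if the arm or the gripper's body presses on something with over 40 N, if the wrist force passes 120 N, or if a joint passes its speed limit or range.

## Working session

There is one attempt and no reset: what is moved stays moved. The work goes in short steps, Python scripts to look and compute and a tool call to move; the robot and the scene stay as the last step left them, time stands still between calls to the robot, and variables do not carry over. Pictures are saved under pics/ and viewed, about 8 in all and at most 12, crops included, and the job is handed in when it is done.

Besides the shell and the picture viewer there is one more tool, called after "Emit:" as a command line: name --pt "numbers of a row" for each row, then --argument value for the rest. arm_command: Moves the arm, as the interface text tells. Its arguments: {"type":"object","properties":{"targets":{"type":"array","items":{"type":"array","items":{"type":"number"}}},"grip_force":{"type":"number"}},"required":["targets"]}

```bash
ls; mkdir -p pics; python3 - <<'E'
from workcell import readout, read_camera, env
import cv2,numpy as np
s=readout.observe()
print({k:np.round(v,3) for k,v in s.items()}, env.tcp_to_grasp)
for n in("scene","top"):
    c=read_camera(n); cv2.imwrite(f"pics/{n}0.png",c["image"]); print(n,c["intrinsics"],np.round(c["T"],4))
    np.savez(f"{n}0.npz",**{k:c[k] for k in("image","intrinsics","T")})
E
```

```text
pics
{'time_s': np.float64(0.0), 'qpos': array([-1.216,  0.384,  0.044,  1.6  , -0.018,  1.161, -0.05 ]), 'joint_vel': array([ 0.001,  0.002, -0.002, -0.001, -0.001,  0.001,  0.001]), 'tau': array([-0.0000e+00, -4.3347e+01,  1.0240e+00, -2.4952e+01,  1.1000e-02,
        1.1000e-02, -0.0000e+00]), 'position': array([0.284, 0.584, 0.23 ]), 'tcp_rot': array([-0.688,  0.69 , -0.159,  0.159]), 'contact_force': array([-0.83 , -0.562, -0.4  ]), 'ft_torque': array([-0.034, -0.007,  0.001]), 'finger_gap': np.float64(0.086)} -0.0187
scene [[363.40117967   0.         321.01167439]
 [  0.         363.40117967 202.18856107]
 [  0.           0.           1.        ]] [[ 0.6852  0.2803 -0.6722 -0.1079]
 [-0.7282  0.2789 -0.6261 -0.6769]
 [ 0.012   0.9185  0.3952  0.5159]
 [ 0.      0.      0.      1.    ]]
top [[420.12351307   0.         313.42371074]
 [  0.         420.12351307 203.37880882]
 [  0.           0.           1.        ]] [[-0.0102  0.9868 -0.1614  0.3216]
 [-0.9999 -0.0118 -0.0085 -0.0999]
 [-0.0102  0.1613  0.9868  1.3361]
 [ 0.      0.      0.      1.    ]]
```

View pics/top0.png

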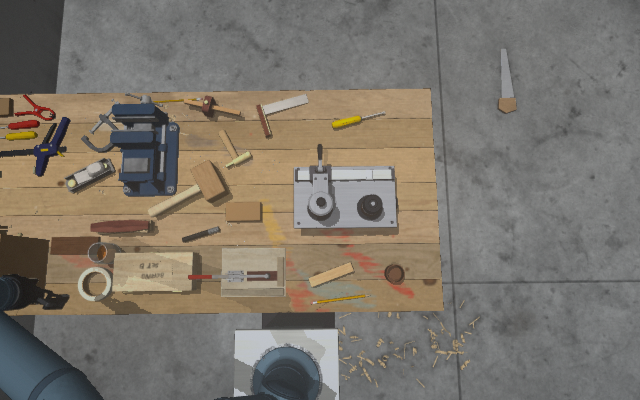

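View pics/scene0.png

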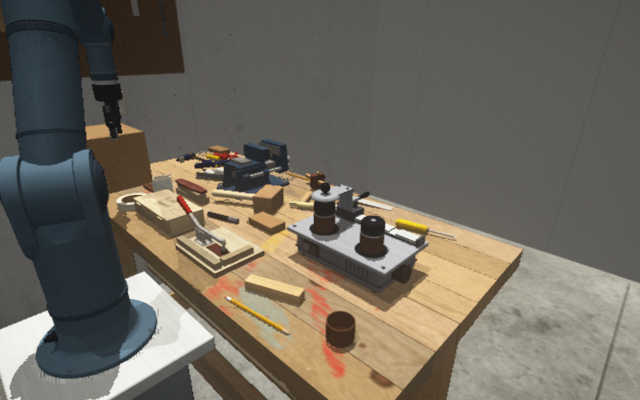

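The top view shows the sander table at about (293–397, 167–228), the guard knob near (320,205), the lever near (320,152) and the right cap near (371,206). The scene view confirms this: the guard is over the left drum, and the sleeve is at (340,330).

```bash
cat > h.py <<'E'
import numpy as np,cv2
def cast(c,uv,z):
    K,T=c["intrinsics"],c["T"]; uv=np.atleast_2d(uv).astype(float)
    d=np.c_[(uv[:,0]-K[0,2])/K[0,0],-(uv[:,1]-K[1,2])/K[1,1],-np.ones(len(uv))]@T[:3,:3].T
    o=T[:3,3]; return o+d*((z-o[2])/d[:,2])[:,None]
def proj(c,P):
    K,T=c["intrinsics"],c["T"]; q=(np.atleast_2d(P)-T[:3,3])@T[:3,:3]
    return np.c_[K[0,2]+K[0,0]*q[:,0]/-q[:,2],K[1,2]-K[1,1]*q[:,1]/-q[:,2]]
E
python3 - <<'E'
from h import *
c=dict(np.load("top0.npz")); im=c["image"]
x0,y0,x1,y1=280,135,410,240
r=im[y0:y1,x0:x1]; hsv=cv2.cvtColor(r,cv2.COLOR_BGR2HSV)
m=((hsv[...,1]<45)&(hsv[...,2]>90)).astype(np.uint8)*255
m=cv2.morphologyEx(m,cv2.MORPH_OPEN,np.ones((3,3)))
cs,_=cv2.findContours(m,0,2); k=max(cs,key=cv2.contourArea)
rect=cv2.minAreaRect(k); b=cv2.boxPoints(rect)+[x0,y0]; print(rect,b)
P=cast(c,b,.08); print(np.round(P,4), np.round(P.mean(0),4)); 
print(np.linalg.norm(P-np.roll(P,1,0),axis=1), np.degrees(np.arctan2(*(np.roll(P,-1,0)-P)[:,1::-1].T)))
s=cv2.resize(r,None,fx=6,fy=5.7,interpolation=cv2.INTER_NEAREST); s=cv2.resize(r,(780,590),interpolation=cv2.INTER_NEAREST); cv2.imwrite("pics/top0c.png",s)
E
```

```text
((65.0, 61.5), (61.0, 102.0), 90.0) [[294. 166.]
 [396. 166.]
 [396. 227.]
 [294. 227.]]
[[ 0.6442 -0.0306  0.08  ]
 [ 0.6402 -0.3437  0.08  ]
 [ 0.4524 -0.3358  0.08  ]
 [ 0.4558 -0.0301  0.08  ]] [ 0.5482 -0.1851  0.08  ]
[0.18838842 0.31309918 0.18798858 0.30574583] [-9.07366240e+01  1.77600968e+02  8.93513356e+01 -1.58731365e-01]
```

View pics/top0c.png

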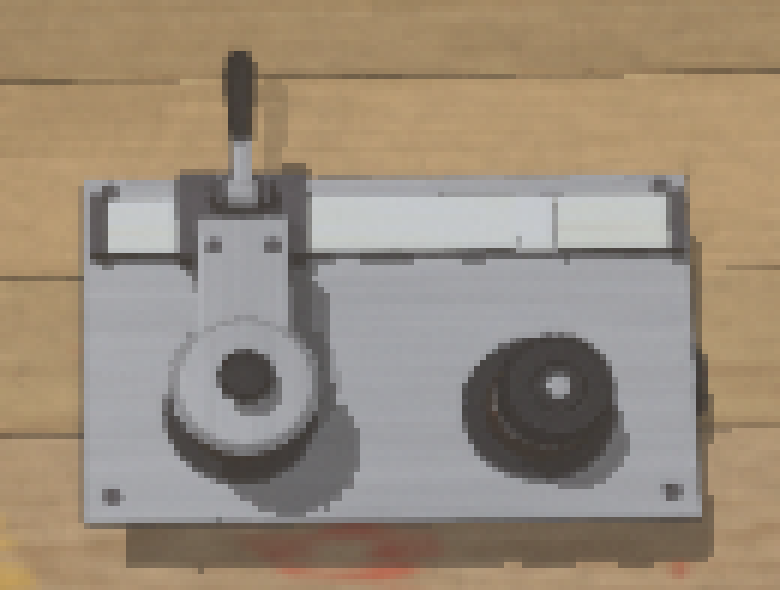

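```bash
cat >> h.py <<'E'
from scipy.spatial.transform import Rotation as R
def goal(s,p,jaw_yaw,sx):
    """row cm/deg from state s to TCP p with jaw axis at world yaw jaw_yaw (mod 180)"""
    M=R.from_quat(s["tcp_rot"],scalar_first=True).as_matrix()
    d=M.T@(np.array(p)-s["position"])*100
    return d
E
python3 - <<'E'
from h import *
from workcell import readout
c=dict(np.load("top0.npz"))
f=lambda u,v:(280+u/6,135+v*105/590)
b=np.array([f(83,181),f(688,176),f(702,516),f(83,522)])-.5*0
P=cast(c,b,.08); C=P.mean(0); print(np.round(P,4),np.round(C,4))
for i in range(4):
    d=P[(i+1)%4]-P[i]; print(np.linalg.norm(d),np.degrees(np.arctan2(d[1],d[0])))
for n,u,z in(("knob",(245,376),.199),("capR",(556,385),.157),("leverend",(240,52),.126),("leverpivotside",(241,140),.126)):
    print(n,np.round(cast(c,f(*u),z),4))
s=readout.observe(); M=R.from_quat(s["tcp_rot"],scalar_first=True).as_matrix()
print(np.round(M,3))
E
```

```text
[[ 0.6404 -0.0301  0.08  ]
 [ 0.6392 -0.3396  0.08  ]
 [ 0.4529 -0.3388  0.08  ]
 [ 0.4531 -0.0296  0.08  ]] [ 0.5464 -0.1845  0.08  ]
0.30947455190806805 -90.21544172308744
0.1863866349859317 179.7745271922522
0.3092458217995024 89.94753053887935
0.1872663545384206 -0.15506094281393173
knob [[ 0.5114 -0.1106  0.199 ]]
capR [[ 0.512 -0.258  0.157]]
leverend [[ 0.6982 -0.111   0.126 ]]
leverpivotside [[ 0.65   -0.1109  0.126 ]]
[[ 0.899 -0.001  0.437]
 [-0.437 -0.002  0.899]
 [ 0.    -1.    -0.002]]
```

Emit:
arm_command --pt "0 -3 0 0 5" --pt "0 -7 0 0 5" --pt "15 -7 -10 -10 5" --pt "30 -7 -20 -20 5" --pt "45 -7 -31 -25.9 5" --pt "66 -7 -45.2 -25.9 5" --pt "66 -7 -45.2 -25.9 5" --pt "66 -7 -45.2 -25.9 5" --pt "66 -7 -45.2 -25.9 5" --pt "66 -7 -45.2 -25.9 5" --pt "66 -7 -45.2 -25.9 5" --pt "66 -7 -45.2 -25.9 5" --pt "66 -7 -45.2 -25.9 5" --pt "66 -7 -45.2 -25.9 5" --pt "66 -7 -45.2 -25.9 5" --pt "66 -7 -45.2 -25.9 5"

```text
time_s: 2.1
position: [0.6796, -0.1179, 0.2999]
tcp_rot: [-0.705, 0.709, -0.004, 0.003]
contact_force: [-0.1, -0.3, -0.8]
finger_gap: 0.05
```

```bash
python3 - <<'E'
from h import *
from workcell import readout, read_camera
c=read_camera("wrist"); np.savez("w1.npz",**{k:c[k] for k in("image","intrinsics","T")})
cv2.imwrite("pics/w1.png",c["image"])
s=readout.observe(); print(s["position"],np.round(s["qpos"],3),np.round(s["joint_vel"],3))
print(c["T"].round(3)); print(proj(c,[[.68,-.1105,.1335],[.696,-.1105,.1335],[.511,-.1105,.199]]).round(1))
E
```

```text
[ 0.67958383 -0.11394155  0.30000436] [-0.232  0.44   0.471  1.428 -0.199  1.323  1.815] [-0.045 -0.027 -0.054  0.019 -0.02   0.006 -0.004]
[[ 0.01  -0.956 -0.292  0.605]
 [ 1.     0.008  0.007 -0.117]
 [-0.004 -0.292  0.956  0.444]
 [ 0.     0.     0.     1.   ]]
[[324.9 184.8]
 [324.9 198.5]
 [326.1 -19.7]]
```

View pics/w1.png

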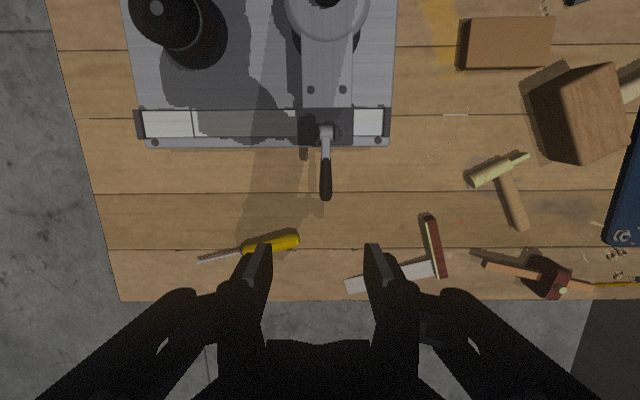

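Emit:
arm_command --pt "0 5 0 0 5" --pt "0 10 0 0 4.5" --pt "0 15 0 0 4" --pt "0 18 0 0 4" --pt "0 19.3 0 0 4" --pt "0 19.3 0 0 4" --pt "0 19.3 0 0 4" --pt "0 19.3 0 0 1" --pt "0 19.3 0 0 1" --pt "0 19.3 0 0 1" --pt "0 19.3 0 0 1" --pt "0 19.3 0 0 1" --pt "0 19.3 0 0 1" --grip_force 30

```text
time_s: 3.78
position: [0.6813, -0.1107, 0.11]
tcp_rot: [0.707, -0.707, -0.001, -0.001]
contact_force: [-1.0, 0.8, 5.6]
finger_gap: 0.013
```

Emit:
arm_command --pt "0 -0.35 0 0 1" --pt "-0.12 -0.9 0 0 1" --pt "-0.26 -1.5 0 0 1" --pt "-0.48 -2.1 0 0 1" --pt "-0.75 -2.63 0 0 1" --pt "-1.07 -3.15 0 0 1" --pt "-1.44 -3.63 0 0 1" --pt "-1.85 -4.08 0 0 1" --pt "-2.3 -4.48 0 0 1" --pt "-2.8 -4.83 0 0 1" --pt "-3.32 -5.14 0 0 1" --pt "-3.89 -5.39 0 0 1" --pt "-4.4 -5.56 0 0 1" --pt "-4.9 -5.7 0 0 1" --pt "-5.36 -5.76 0 0 1" --pt "-5.36 -5.76 0 0 1" --pt "-5.36 -5.76 0 0 1"

```text
time_s: 5.9
position: [0.6284, -0.1107, 0.1675]
tcp_rot: [-0.707, 0.707, 0.001, 0.002]
contact_force: [4.9, 0.1, 3.5]
finger_gap: 0.0126
```

Emit:
arm_command --pt "0 0 -0.5 0 1" --pt "0 0 -1.3 0 1" --pt "0 0 -2.3 0 1" --pt "0 0 -3.3 0 1" --pt "0 0 -4.3 0 1" --pt "0 0 -5.3 0 1" --pt "0 0 -6.3 0 1" --pt "0 0 -7.3 0 1" --pt "0 0 -8.3 0 1" --pt "0 0 -9.3 0 1" --pt "0 0 -10.3 0 1" --pt "0 0 -11.3 0 1" --pt "0 0 -12.3 0 1" --pt "0 0 -13.3 0 1" --pt "0 0 -14.2 0 1" --pt "0 0 -14.8 0 1" --pt "0 0 -15.1 0 1" --pt "0 0 -15.1 0 1" --pt "0 0 -15.1 0 1"

```text
time_s: 8.28
position: [0.6281, -0.2599, 0.1675]
tcp_rot: [0.708, -0.706, -0.001, -0.001]
contact_force: [3.0, 2.2, 6.7]
finger_gap: 0.0125
```

```bash
python3 - <<'E'
from h import *
from workcell import readout, read_camera
c=read_camera("scene"); cv2.imwrite("pics/s2.png",cv2.resize(c["image"][140:320,230:480],(800,576)))
s=readout.observe(); print(s["position"],np.round(s["qpos"],3),s["contact_force"],s["finger_gap"])
E
```

```text
[ 0.6281312  -0.25993232  0.16749939] [-0.013  0.529  0.471  1.594 -0.266  1.08   2.1  ] [4.34322615 0.91424451 6.24414561] 0.012400081749262394
```

View pics/s2.png

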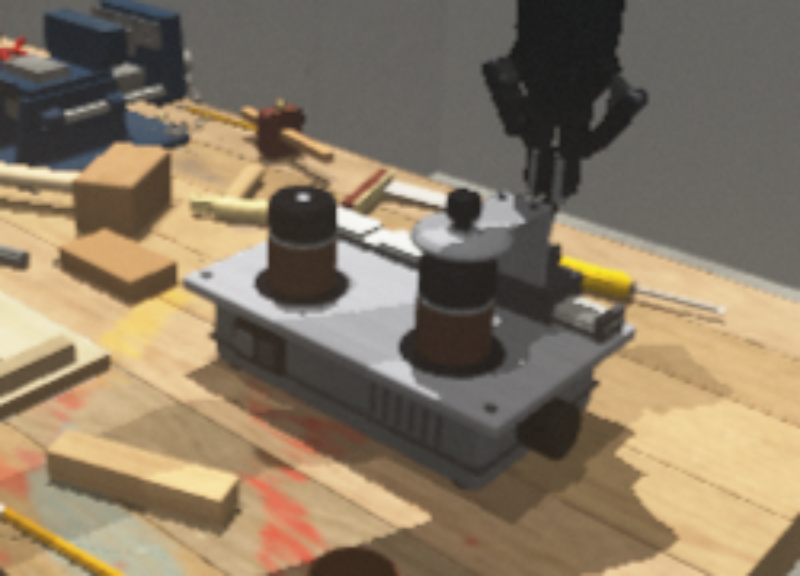

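The scene view shows the guard now over the right drum (knob at about (465,205)) and the left cap uncovered (about (302,215)).

Emit:
arm_command --pt "0 0 0 0 4" --pt "0 0 0 0 4" --pt "0 0 0 0 4" --pt "0 -4 0 0 4" --pt "0 -8.5 0 0 4" --pt "0 -10 0 0 4" --pt "-3 -10 4 10 8.5" --pt "-6 -10 8 20 8.5" --pt "-9 -10 12 30 8.5" --pt "-11.6 -10 15.2 40 8.5" --pt "-11.6 -10 15.2 50 8.5" --pt "-11.6 -10 15.2 60 8.5" --pt "-11.6 -10 15.2 70 8.5" --pt "-11.6 -10 15.2 80 8.5" --pt "-11.6 -10 15.2 80 8.5" --pt "-11.6 -10 15.2 80 8.5" --pt "-11.6 -10 15.2 80 8.5" --pt "-11.6 -10 15.2 80 8.5"

```text
time_s: 10.58
position: [0.5105, -0.1096, 0.2658]
tcp_rot: [-0.542, 0.542, -0.455, 0.454]
contact_force: [0.2, -0.8, -0.4]
finger_gap: 0.0851
```

```bash
python3 - <<'E'
from h import *
from workcell import readout, read_camera
c=read_camera("wrist"); cv2.imwrite("pics/w3.png",c["image"]); np.savez("w3.npz",**{k:c[k] for k in("image","intrinsics","T")})
s=readout.observe(); print(s["position"],np.round(s["qpos"],3),s["contact_force"],s["finger_gap"])
print(R.from_quat(s["tcp_rot"],scalar_first=True).as_matrix().round(3))
t=np.linspace(0,6.28,9)[:-1]
print(proj(c,[[.51,-.11,.157]]),proj(c,np.c_[.51+.027*np.cos(t),-.11+.027*np.sin(t),t*0+.157]).round(0).tolist())
t=read_camera("top"); cv2.imwrite("pics/t3.png",t["image"])
E
```

```text
[ 0.51049043 -0.10958342  0.26585586] [-0.451  0.112  0.631  1.888 -0.072  1.164  0.379] [ 0.05392798 -0.53854418  0.23522673] 0.08529289327498556
[[ 0.173 -0.     0.985]
 [-0.985 -0.     0.173]
 [-0.    -1.    -0.   ]]
[[316.80194689 199.33037775]] [[345.0, 204.0], [341.0, 183.0], [322.0, 171.0], [300.0, 176.0], [288.0, 194.0], [293.0, 215.0], [312.0, 226.0], [333.0, 222.0]]
```

View pics/w3.png

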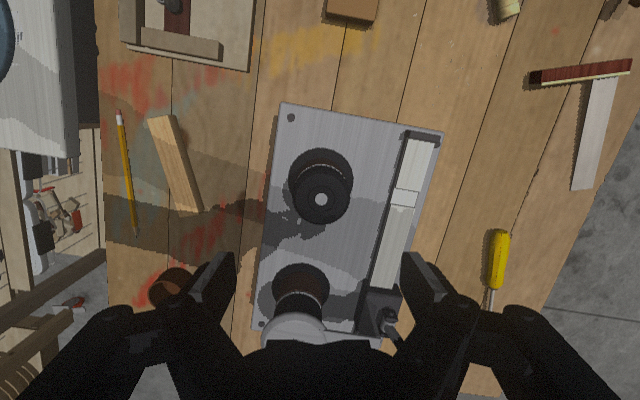

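The wrist view shows the left cap's centre at (320,199), about 3 mm farther in +x than I predicted, and nothing in the way. I'll correct for that, descend and grip.

Emit:
arm_command --pt "0 4 0.2 0 8.5" --pt "0 8 0.2 0 8.5" --pt "0 11 0.2 0 8.5" --pt "0 13 0.2 0 8.5" --pt "0 13.8 0.2 0 8.5" --pt "0 13.8 0.2 0 8.5" --pt "0 13.8 0.2 0 8.5" --pt "0 13.8 0.2 0 4.5" --pt "0 13.8 0.2 0 4.5" --pt "0 13.8 0.2 0 4.5" --pt "0 13.8 0.2 0 4.5" --pt "0 13.8 0.2 0 4.5" --grip_force 40

```text
time_s: 12.18
position: [0.5135, -0.1093, 0.129]
tcp_rot: [0.542, -0.541, 0.454, -0.455]
contact_force: [-0.8, -0.3, 5.2]
finger_gap: 0.0534
```

```bash
cat > st.py <<'E'
from h import *
from workcell import readout
s=readout.observe(); M=R.from_quat(s["tcp_rot"],scalar_first=True).as_matrix()
print(s["time_s"],s["position"].round(4),"yaw",np.degrees(np.arctan2(M[1,2],M[0,2])).round(2),"q",s["qpos"].round(3),"F",s["contact_force"].round(2),"M",s["ft_torque"].round(3),"gap",s["finger_gap"],"tau7",s["tau"].round(3)[6])
E
python3 st.py
```

```text
12.175 [ 0.5135 -0.1093  0.129 ] yaw 9.96 q [-0.39   0.305  0.599  2.012 -0.221  0.886  0.502] F [-0.76 -0.29  5.17] M [ 0.094  0.131 -0.01 ] gap 0.05343959692696661 tau7 -0.007
```

Emit:
arm_command --pt "0 0 0 -4 4.5" --pt "0 0 0 -8 4.5" --pt "0 0 0 -12 4.5" --pt "0 0 0 -12 4.5" --pt "0 0 0 -12 4.5"

```text
time_s: 12.8
position: [0.5126, -0.1065, 0.1289]
tcp_rot: [0.587, -0.584, 0.398, -0.395]
contact_force: [-2.5, 4.6, 9.7]
finger_gap: 0.0526
```

```bash
python3 st.py
```

```text
12.8 [ 0.5126 -0.1065  0.1289] yaw 21.79 q [-0.357  0.299  0.557  2.011 -0.209  0.888  0.694] F [-2.52  4.65  9.74] M [ 0.995  0.801 -0.749] gap 0.0525599236770855 tau7 0.749
```

It resists anticlockwise: the moment is 0.75 Nm and the pads slipped. I'll regrasp and try clockwise.

Emit:
arm_command --pt "0 0 0 0 7.5" --pt "0 0 0 0 7.5" --pt "0 0 0 0 7.5" --pt "0 0 0 6 7.5" --pt "0 0 0 12 7.5" --pt "0 0 0 12 7.5" --pt "0 0 0 12 7.5" --pt "0 0 0 12 4.5" --pt "0 0 0 12 4.5" --pt "0 0 0 12 4.5" --pt "0 0 0 12 4.5" --pt "0 0 0 16 4.5" --pt "0 0 0 20 4.5" --pt "0 0 0 24 4.5" --pt "0 0 0 24 4.5" --grip_force 40

```text
time_s: 14.68
position: [0.513, -0.1089, 0.1283]
tcp_rot: [-0.492, 0.491, -0.508, 0.509]
contact_force: [-0.3, -0.9, 5.0]
finger_gap: 0.053
```

```bash
python3 st.py
```

```text
14.675 [ 0.513  -0.1089  0.1283] yaw -1.98 q [-0.423  0.313  0.638  2.014 -0.239  0.887  0.31 ] F [-0.32 -0.93  4.99] M [ 0.218 -0.071 -0.001] gap 0.0529588185848711 tau7 -0.086
```

Clockwise it turns freely. I'll carry on that way.

Emit:
arm_command --pt "0 0 0 6 4.5" --pt "0 0 0 12 4.5" --pt "0 0 0 18 4.5" --pt "0 0 0 24 4.5" --pt "0 0 0 30 4.5" --pt "0 0 0 36 4.5" --pt "0 0 0 42 4.5" --pt "0 0 0 48 4.5" --pt "0 0 0 54 4.5" --pt "0 0 0 60 4.5" --pt "0 0 0 64 4.5" --pt "0 0 0 66 4.5" --pt "0 0 0 66 4.5" --pt "0 0 0 66 4.5"

```text
time_s: 16.42
position: [0.5129, -0.1092, 0.1284]
tcp_rot: [-0.136, 0.136, -0.694, 0.694]
contact_force: [-0.6, 0.7, 5.3]
finger_gap: 0.0538
```

```bash
python3 st.py
```

```text
16.425 [ 0.5129 -0.1092  0.1284] yaw -67.85 q [-0.618  0.375  0.881  2.021 -0.366  0.909 -0.724] F [-0.62  0.65  5.35] M [0.    0.027 0.315] gap 0.05376079554104653 tau7 -0.321
```

The moment is rising (0.32 Nm), so it has reached the far stop. I'll ease back slightly and lift gently.

Emit:
arm_command --pt "0 0 0 -1 4.5" --pt "0 -0.3 0 -1 4.5" --pt "0 -0.7 0 -1 4.5" --pt "0 -1.2 0 -1 4.5" --pt "0 -1.8 0 -1 4.5" --pt "0 -1.8 0 -1 4.5"

```text
time_s: 17.18
position: [0.5115, -0.1095, 0.1463]
tcp_rot: [0.14, -0.141, 0.693, -0.693]
contact_force: [-0.0, -1.1, -0.1]
finger_gap: 0.0531
```

```bash
python3 st.py
```

```text
17.175 [ 0.5115 -0.1095  0.1463] yaw -67.09 q [-0.637  0.343  0.9    2.01  -0.332  0.943 -0.737] F [-0.04 -1.08 -0.14] M [ 0.007 -0.005 -0.014] gap 0.05312761960005151 tau7 -0.013
```

Emit:
arm_command --pt "0 -1 0 0 4.5" --pt "0 -2 0 0 4.5" --pt "0 -3.2 0 0 4.5" --pt "0 -4.5 0 0 4.5" --pt "0 -5.8 0 0 4.5" --pt "0 -7 0 0 4.5" --pt "0 -8 0 0 4.5" --pt "0 -8.5 0 0 4.5" --pt "0 -8.5 0 0 4.5" --pt "0 -8.5 0 0 4.5" --pt "0 -8.5 0 0 4.5" --pt "0 -8.5 0 0 4.5"

```text
time_s: 18.68
position: [0.5123, -0.1092, 0.2306]
tcp_rot: [-0.14, 0.141, -0.693, 0.693]
contact_force: [-0.4, 1.0, -1.6]
finger_gap: 0.0531
```

```bash
python3 st.py; python3 - <<'E'
from h import *
from workcell import read_camera
c=read_camera("scene"); cv2.imwrite("pics/s4.png",cv2.resize(c["image"][120:300,230:480],(800,576)))
E
```

```text
18.675 [ 0.5123 -0.1092  0.2306] yaw -67.04 q [-0.733  0.206  0.974  1.934 -0.19   1.099 -0.852] F [-0.41  0.98 -1.57] M [-0.014  0.079 -0.111] gap 0.05311912757766094 tau7 0.0
```

View pics/s4.png

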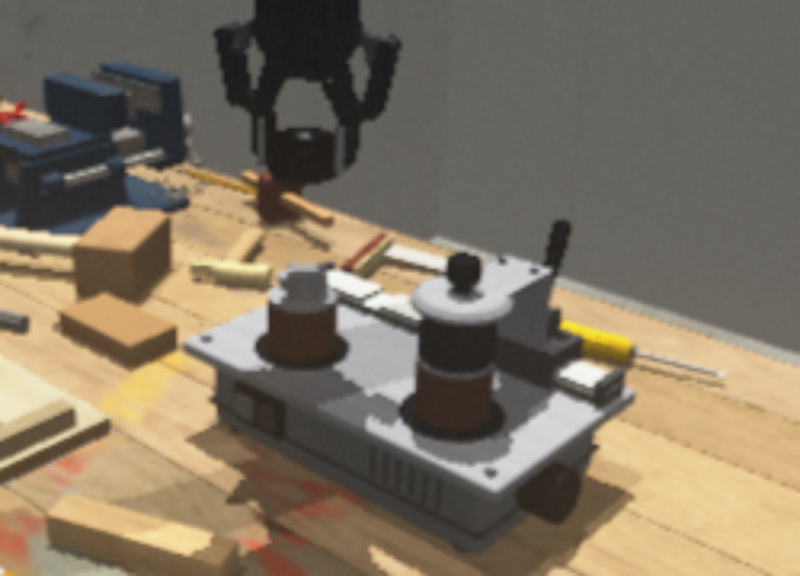

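The picture shows the cap held in the gripper at about (303,155), with the spindle's thread bare below it at (305,285). The guard is over the right drum and the lever is up. I'm handing in.

```bash
python3 -c "
from workcell import env; print(env.hand_in())"; python3 st.py
```

```text
the job is handed in; nothing more can be done
None
the job is handed in; nothing more can be done
```

The left drum's cap is unscrewed and in the gripper about 10 cm above its seat, and I handed the job in at about 18.7 s. `env.hand_in()` gives no verdict, so the result rests on my own checks.

- **Lever and guard:** I gripped the cam lever and swung it up to about 1.38 rad. Holding the same lever, I slid the guard about 149 mm to the right.
- **Cap:** Anticlockwise it stopped dead (0.75 Nm) and the pads slipped about 3 mm. I regrasped it and turned it clockwise about 75–78° to the stop, then lifted it without resistance.
- **Last checks:** The finger opening is 53 mm, and the force reads about −1.6 N, roughly the cap's weight. The last picture shows the cap held clear, the left spindle's thread bare, and the guard over the right drum with the lever up. The right cap looks untouched.
- **Not checked:** I did not measure the sleeve's or the sanding block's final position, but I kept the arm clear of both. After hand-in no further reading was possible.

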